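# Hang a freshly painted sign on the drying rail

### The arm

A 6-joint arm with a two-finger parallel gripper is mounted at the origin on the work surface. World frame = base frame: x ahead of the robot, y to its left, z up, the work surface at z = 0. Lengths are in mm, angles in degrees, forces in N, time in s.
With the tool pointing down it reaches from about 350 to 950 mm from the base axis. Payload 17.4 kg.
Tool frame: the origin (TCP) lies midway between the tips of the shut fingers; the grasp point (between the pads) lies 19 mm behind it (pinch_z is the distance from the TCP to the grasp point, in mm); x points along the fingers, y is the direction in which the jaws open and shut, and the axes are right-handed (so a half turn about x gives the same grasp; the last joint's range is limited). The gripper opens to 93 mm and grips with 3 to 60 N. Pads are 15 mm wide; open, the fingers measure 128 mm over their backs; the gripper's body (75 mm by 188 mm) begins 65 mm behind the grasp point.
Start: joints at [-67.712, 6.646, 82.598, -0, 90.757, -2.166], TCP at [279.415, -614.459, 218.646] pointing down, gripper open.
Joint ranges: [-162.19, 162.19], [-47.58, 125.68], [4.15, 143.07], [-65.23, 245.23], [0.69, 171.88], [-170.13, 170.13]. Speed limits (degrees/s): [108.29, 108.29, 127.2, 180, 180, 180].

### API

Orientations are given as [roll, pitch, yaw] about the fixed x, y, z axes, in that order (R = Rz(yaw) Ry(pitch) Rx(roll)).
In Python, from plant import * gives the robot as it stands. The module is installed in compiled form; this text tells all that it offers.
- The arm moves only by the tool step_arm, never from a script. Its argument "deltas" is a list that holds one entry, the list of rows, each a list of 6 numbers: the shift along the tool's x, y, z in m, then the turn, a rotation vector about the tool's x, y, z in degrees. A call has 1 to 5 rows; each row shifts and turns the commanded pose from where the row before left it, along the tool's axes as they then stand; what a row does not reach is not made up. A row lasts 1/8 s, in which the tool goes at most 62.5 mm and 10.7 degrees, less where a joint would pass 70% of its speed; a pose out of reach is approached as far as the arm can. A call with a gripper value outside its range is refused whole. "fingers" is the gripper command: -1 is shut, 1 is fully open, values between are in proportion, set as the call begins (left out, the last holds). The fingers move at their own pace and stop on an object; "grip_force" is the grip in N (left out, the last holds). Time passes only in rows, so rows that do not move let the fingers close. It gives the time, the measured TCP pose, the force and the opening at its end, in the units of the state.
- observe(): the state, without advancing time (a new reading comes with each control period).
- capture(name): name is "scene" or "side" or "wrist"; returns (picture, depth): 420x560x3 uint8, red, green, blue; 420x560 float32, mm along the optical axis (not along the pixel's ray), 0 where there is no reading.
- calibration(name): a dict with "intrinsics" (3x3 intrinsics, pixels), "D" ([k1, k2, p1, p2, k3] as OpenCV has them; the pictures are not rectified), "view" (4x4, takes a point from world to camera coordinates); the wrist camera has in their place "tool_from_camera" (4x4, takes a point from camera to tool coordinates, whose origin is the TCP and whose axes are the tool frame's). Camera axes: x right, y down, z forward; pixel columns grow to the right and rows downward; lengths in mm; the calibration is good to about 2 mm. A picture is of the moment at which its call begins: read the wrist's pose just before it. calibration takes no time and is no camera call.
- hand_in(): hands the job in, once; it reports no verdict.
The state is a dict: "clock": time; "qpos": joint angles; "joint_vel": joint speeds; "joint_efforts": joint torques, N m; "tcp_pos": TCP position; "eef_rot": TCP orientation; "contact_force": force on the tool from outside, world axes, zero at the start; "ft_torque": the same for the moment, N m; "gripper_width": opening from 0.0 (shut) to 1.0 (fully open).
Only numpy, scipy, OpenCV 4.12 (cv2) and the standard library are available. Lean on these libraries where they do the work, as an engineer would, in place of code of your own. Each camera call takes 0.05 s, during which the arm holds its last target.

### The job

Take the small blue sign by its orange tab out of the wooden block, lift its hook over the rail's tall lip at the red mark and lower it gently onto the sprung yellow strip behind. Keeping it lightly pressed on the strip, slide it from the mark towards the rail's middle and on until the hook finds the gap in the strip, lower it fully home so that its bridge rests on the lip, and let go. Never bear on the rail with more than 40 N, and leave the paint bottle, jar and brush alone.

Things in the scene. Friction and masses are not known exactly. Their poses are not given: they have to be found in the camera images.
- sign_tab (a point): Grip point on the orange upright tab on top of the loose blue sign (about 300 g). Tab 10 mm thick (x), 40 wide (y), 45 tall; the point is 27 mm above its foot, 18 below its top. Axes: z up, y along the panel's width, x from painted face to hook side. Grip from above across the 10 mm. The panel's mid-plane is 10 mm to -x, its lower edge 143 mm below.
- hook_tip (a point): Middle of the lower end of the sign's steel hook tongue, axes as sign_tab; 10 mm to +x of sign_tab and 59 mm below it. The tongue is 6 mm thick (x), 30 wide (y), and hangs 26 mm down from the underside of the flat bridge (28 x 70 x 6 mm) that joins it to the panel; 13 mm free space between tongue and panel.
- sign: The whole loose sign: blue panel 8 x 100 x 110 mm, aluminium bridge on top, hook tongue, orange tab. Origin in the middle of the panel's lower edge, axes as sign_tab. Hook tip at (20, 0, 84) mm, underside of the bridge at z = 110, grip point of the tab at (10, 0, 143).
- block: Fixed wooden block, 90 x 110 x 38 mm, origin under its centre. A slot 10 mm wide and 30 mm deep along its y, open above, holds the panel's lower edge upright; lift the sign straight up by at least 50 mm to clear it. The sign starts with its axes along the block's.
- rail: Fixed drying rail on two legs, 350 mm along its y; origin on the table under the channel's middle; x across, from the robot's side outwards. Channel 14 mm wide about x = 0. Outer wall (x 7 to 13) ends at z = 160 mm, fixed floor at z = 134. The sign hangs on the -x side, its x and y along the rail's; a rod there at z = 75 stops the panel swinging in.
- lip_top (a point): Middle of the top of the anti-jump lip: a wall 6 mm thick (rail x -13 to -7 mm), top at z = 170 mm; this point is (-10, 0, 170) mm in the rail's frame, same axes. When seated, the bridge's underside rests on it and the hook tip stands at rail z = 144 mm. While the tongue still rides on the yellow strip the bridge is 4 to 10 mm too high.
- paint_mid (a point): Loose white paint bottle with a red label, 60 mm diameter, 150 mm tall; point on its axis 70 mm up. A bystander.
- jar_mid (a point): Loose brown jar, 52 mm diameter, 85 mm tall; point on its axis 42 mm up. A bystander.
- brush_grip (a point): Loose paint brush lying on the table, about 200 mm long; point in its handle. A bystander.
- red_mark (a point): Red mark on the lip's top, at y = -40 mm along the rail: here the yellow strip is always whole. The strip (12.5 mm wide, top at rail z = 154 mm) lies in the channel on springs: yields downwards from about 2 N, some 1 mm per further N, hard stop after 6 mm. Its 36 mm long through gap takes the tongue; gap centre anywhere at rail y 3 to 55 mm, NOT MEASURED: slide to +y and feel.
There are look-alikes about, which are no part of the job. Leave any turquoise look-alike of the block alone.

How it is judged:
By the outcome, as a careful person would: the job done as asked, in the order asked, and still so for the second after the job is handed in, with the robot touching nothing.
It also fails if it takes over 61 s, if anything falls off the work surface, if the arm or the gripper's body presses on something with over 40 N, if the wrist force passes 120 N, or if a joint passes its speed limit or range.

## Working session

There is one attempt and no reset: what is moved stays moved. The work goes in short steps, Python scripts to look and compute and a tool call to move; the robot and the scene stay as the last step left them, time stands still between calls to the robot, and variables do not carry over. Pictures are saved under pics/ and viewed, and the job is handed in when it is done.

Besides the shell and the picture viewer there is one more tool, called after "Call:" as name(argument=value, ...), one argument or row to a line, values as JSON. step_arm: Moves the arm, as the interface text tells. Its arguments: {"type":"object","properties":{"deltas":{"type":"array"},"fingers":{"type":"number"},"grip_force":{"type":"number"}},"required":["deltas"]}

```bash
mkdir -p pics; ls; python3 - <<'E'
from plant import *
import cv2
print(observe())
for n in("scene","side","wrist"):
    p,d=capture(n); cv2.imwrite(f"pics/{n}0.png",p[:,:,::-1]); 
    import numpy as np; np.save(f"pics/{n}0.npy",d)
    c=calibration(n); print(n,{k:np.round(v,4).tolist() for k,v in c.items()})
print(observe()['clock'])
E
```

```text
pics
{'clock': 0.0, 'qpos': array([-6.77135171e+01,  6.67496508e+00,  8.26345462e+01,  2.14809648e-03,
        9.07561806e+01, -2.16446289e+00]), 'joint_vel': array([-0.01606625, -0.0247478 , -0.13171775,  0.01240797,  0.05177311,
       -0.01125559]), 'joint_efforts': array([-1.45254671e-04, -7.21255589e+01, -6.22609663e+01,  7.79658230e-02,
        2.38491845e-02, -9.63370030e-05]), 'tcp_pos': array([ 279.33454883, -614.27594238,  217.9082905 ]), 'eef_rot': array([-94.03720911,  89.93427307, 110.41376382]), 'contact_force': array([-0.57266799, -0.07599619,  1.27163641]), 'ft_torque': array([-0.04729929, -0.03943717,  0.06044088]), 'gripper_width': 1.0046440322069146}
scene {'intrinsics': [[390.747, 0.0, 275.8023], [0.0, 390.747, 205.381], [0.0, 0.0, 1.0]], 'D': [0.0145, 0.0, 0.0, 0.0, 0.0], 'view': [[-0.8718, 0.4896, 0.0158, 469.8511], [0.2484, 0.4697, -0.8471, -18.6], [-0.4222, -0.7346, -0.5312, 1262.6589], [0.0, 0.0, 0.0, 1.0]]}
side {'intrinsics': [[420.0005, 0.0, 278.2176], [0.0, 420.0005, 207.2314], [0.0, 0.0, 1.0]], 'D': [0.0426, 0.0, 0.0, 0.0, 0.0], 'view': [[-0.9535, -0.3013, 0.0047, 506.6334], [-0.1879, 0.5822, -0.7911, 211.5095], [0.2356, -0.7552, -0.6117, 828.296], [0.0, 0.0, 0.0, 1.0]]}
wrist {'intrinsics': [[290.6414, 0.0, 280.9169], [0.0, 290.6414, 209.2068], [0.0, 0.0, 1.0]], 'D': [-0.0241, 0.0, 0.0, 0.0, 0.0], 'tool_from_camera': [[0.0, -0.2431, 0.97, -166.087], [1.0, 0.0, -0.0, -0.0804], [-0.0, 0.97, 0.2431, -68.6973], [0.0, 0.0, 0.0, 1.0]]}
0.15
```

View pics/scene0.png

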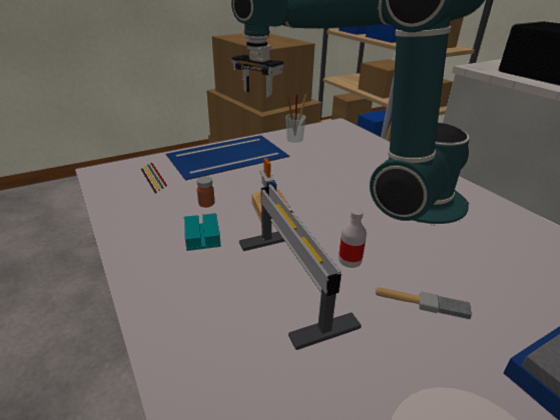

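View pics/side0.png

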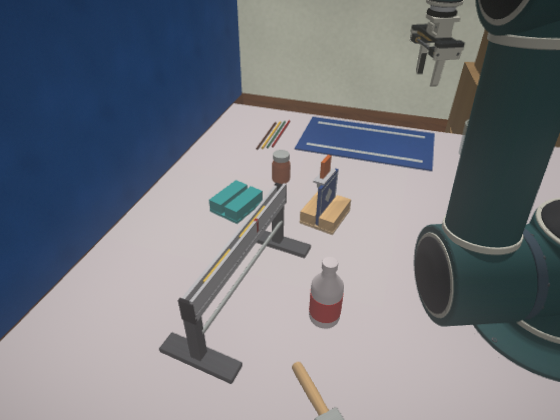

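View pics/wrist0.png

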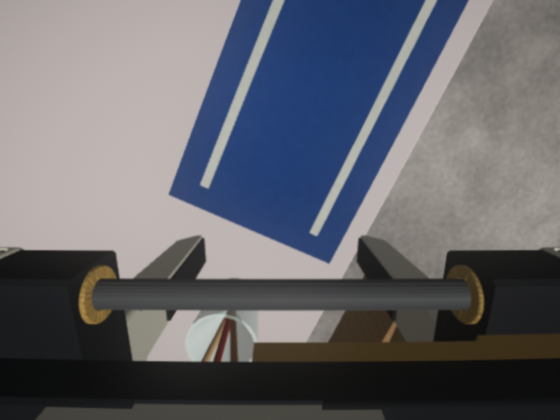

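```bash
cat > h.py <<'E'
import numpy as np, cv2
from plant import *
def und(n,uv):
    c=calibration(n);return cv2.undistortPoints(np.float64([[uv]]),c["intrinsics"],c["D"])[0,0]
def ray(n,uv,T=None):
    """origin, dir in world. T=world_from_tool for wrist"""
    c=calibration(n);x,y=und(n,uv)
    M=np.linalg.inv(c["view"]) if n!="wrist" else T@c["tool_from_camera"]
    return M[:3,3],M[:3,:3]@np.array([x,y,1.])
def dep(n,uv,d,T=None):
    o,r=ray(n,uv,T); return o+r*d
def tri(*rays):
    A=np.zeros((3,3));b=np.zeros(3)
    for o,r in rays:
        r=r/np.linalg.norm(r);P=np.eye(3)-np.outer(r,r);A+=P;b+=P@o
    p=np.linalg.solve(A,b)
    return p,[round(float(np.linalg.norm((np.eye(3)-np.outer(r,r)/(r@r))@(p-o))),1) for o,r in rays]
def onz(n,uv,z,T=None):
    o,r=ray(n,uv,T); return o+r*(z-o[2])/r[2]
def proj(n,p,T=None):
    c=calibration(n)
    V=c["view"] if n!="wrist" else np.linalg.inv(T@c["tool_from_camera"])
    q,_=cv2.projectPoints(np.float64([p]),cv2.Rodrigues(V[:3,:3])[0],V[:3,3],c["intrinsics"],np.float64(c["D"]))
    return q[0,0]
def Tof(s):
    from scipy.spatial.transform import Rotation as R
    T=np.eye(4);T[:3,:3]=R.from_euler('xyz',s['eef_rot'],degrees=True).as_matrix();T[:3,3]=s['tcp_pos'];return T
def crop(src,x,y,w,h,s,out):
    p=cv2.imread(src)[y:y+h,x:x+w];cv2.imwrite(out,cv2.resize(p,None,fx=s,fy=s,interpolation=cv2.INTER_CUBIC))
E
python3 - <<'E'
from h import *
crop("pics/side0.png",150,140,220,250,2.4,"pics/sideA.png")
crop("pics/scene0.png",180,140,190,215,2.7,"pics/sceneA.png")
d=np.load("pics/side0.npy")
for n,uv in dict(tab=(326,166),panel=(328,195),turq=(230,200),rail_near=(190,305),railfar=(281,190),blk=(345,212),mark=(258,225)).items():
    print(n,np.round(dep("side",uv,d[uv[1],uv[0]])))
E
```

```text
tab [ 469. -167.  154.]
panel [ 459. -172.   69.]
turq [ 700. -127.   31.]
rail_near [577. 301. 165.]
railfar [534. -25. 167.]
blk [ 414. -183.   20.]
mark [547.  81. 155.]
```

View pics/sideA.png

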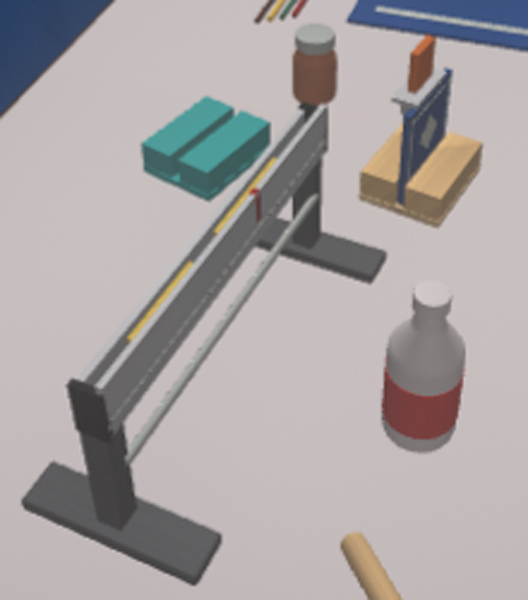

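View pics/sceneA.png

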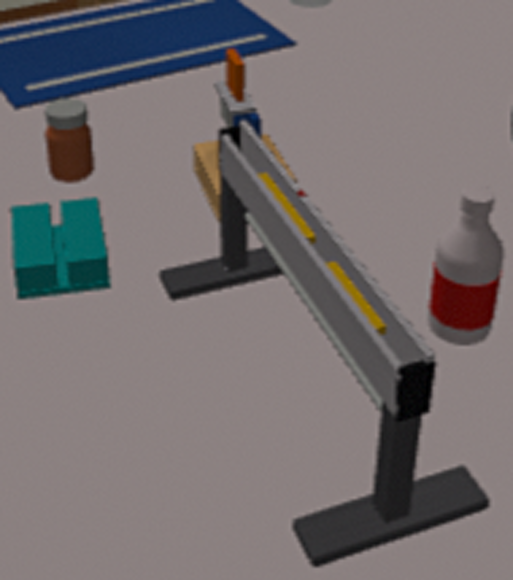

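```bash
python3 - <<'E'
from h import *
T=Tof(observe());print(np.round(T,3))
# block bottom corners from side crop
f=lambda u,v:(150+u/2.4,140+v/2.4)
for n,p,z in [("blkL",(362,205),0),("blkN",(438,223),0),("blkR",(482,155),0),("blktopL",(362,178),38),("blktopN",(440,207),38),("blktopR",(482,143),38),("bridgeN",(395,100),124),("bridgeF",(423,72),124)]:
    print(n,np.round(onz("side",f(*p),z)))
# rail: lip top ends, bottle
for n,p,z in [("lipnear",(100,387),170),("lipfar",(325,112),170),("mark",(257,190),170),("gapN",(190,264),154),("gapF",(217,232),154),("bottle",(421,445),0),("jar",(315,100),0)]:
    print(n,np.round(onz("side",f(*p),z)))
g=lambda u,v:(180+u/2.7,140+v/2.7)
for n,p,z in [("mark",(301,192),170),("gapF",(313,241),154),("gapN",(330,264),154),("lipnear",(432,355),170),("lipfar",(243,124),170),("brF",(238,85),124),("brN",(255,107),124)]:
    print(n,np.round(onz("scene",g(*p),z)))
print(tri(ray("side",f(431,40)),ray("scene",g(235,52))))
E
```

```text
[[-0.00000e+00  4.14000e-01 -9.10000e-01  2.79329e+02]
 [ 1.00000e-03 -9.10000e-01 -4.14000e-01 -6.14331e+02]
 [-1.00000e+00 -1.00000e-03  0.00000e+00  2.18121e+02]
 [ 0.00000e+00  0.00000e+00  0.00000e+00  1.00000e+00]]
blkL [ 511. -121.    0.]
blkN [ 431. -117.    0.]
blkR [ 408. -244.    0.]
blktopL [ 511. -118.   38.]
blktopN [428. -98.  38.]
blktopR [ 407. -214.   38.]
bridgeN [ 488. -139.  124.]
bridgeF [ 473. -196.  124.]
lipnear [575. 297. 170.]
lipfar [528. -36. 170.]
mark [548.  83. 170.]
gapN [573. 161. 154.]
gapF [567. 122. 154.]
bottle [389. 150.   0.]
jar [ 614. -290.    0.]
mark [548.  84. 170.]
gapF [564. 129. 154.]
gapN [569. 162. 154.]
lipnear [575. 298. 170.]
lipfar [536. -41. 170.]
brF [ 460. -191.  124.]
brN [ 468. -139.  124.]
(array([ 466.04850099, -186.59776964,  167.11523611]), [0.6, 0.6])
```

```bash
cat > plan.py <<'E'
from h import *
from scipy.spatial.transform import Rotation as R
def Rdown(phi):
    c,s=np.cos(np.radians(phi)),np.sin(np.radians(phi))
    return np.array([[0,c,s],[0,s,-c],[-1,0,0]],float)
def plan(p,phi,n,nr=None,T=None):
    T=Tof(observe()) if T is None else T.copy()
    Rg=Rdown(phi); rv=R.from_matrix(T[:3,:3].T@Rg).as_rotvec(degrees=True)
    nr=nr or n; p0=T[:3,3].copy(); out=[]
    for i in range(n):
        want=p0+(np.array(p)-p0)*(i+1)/n
        d=np.round(T[:3,:3].T@(want-T[:3,3])/1000,4)
        r=np.round(rv/nr,2) if i<nr else np.zeros(3)
        out.append([*d.tolist(),*r.tolist()])
        T[:3,3]+=T[:3,:3]@d*1000; T[:3,:3]=T[:3,:3]@R.from_rotvec(r,degrees=True).as_matrix()
    for i in range(0,n,5):print([out[i:i+5]])
    print("end",np.round(T[:3,3],1)); return T
E
python3 -c "
from plan import *
plan([466,-170,330],-10,10,8)"
```

```text
[[[-0.0112, -0.0327, -0.0354, -6.94, -0.0, 0.01], [-0.0111, -0.0282, -0.0391, -6.94, -0.0, 0.01], [-0.0112, -0.0233, -0.0422, -6.94, -0.0, 0.01], [-0.0112, -0.018, -0.0447, -6.94, -0.0, 0.01], [-0.0111, -0.0125, -0.0465, -6.94, -0.0, 0.01]]]
[[[-0.0112, -0.0068, -0.0478, -6.94, -0.0, 0.01], [-0.0112, -0.0009, -0.0482, -6.94, -0.0, 0.01], [-0.0112, 0.0049, -0.0479, -6.94, -0.0, 0.01], [-0.0112, 0.0106, -0.047, 0.0, 0.0, 0.0], [-0.0111, 0.0107, -0.047, 0.0, 0.0, 0.0]]]
end [ 466. -170.  330.]
```

Call:
step_arm(
  deltas=[
    [[-0.011, -0.033, -0.035, -7, 0, 0], [-0.011, -0.028, -0.039, -7, 0, 0], [-0.011, -0.023, -0.042, -7, 0, 0], [-0.011, -0.018, -0.045, -7, 0, 0], [-0.011, -0.0125, -0.0465, -7, 0, 0]],
  ],
)

```text
clock: 0.78
tcp_pos: [372.3, -390.8, 273.8]
eef_rot: [-130.3, 90.0, 109.4]
contact_force: [1.0, 0.1, 0.3]
gripper_width: 1.0
```

Call:
step_arm(
  deltas=[
    [[-0.011, -0.007, -0.048, -7, 0, 0], [-0.011, -0.001, -0.048, -7, 0, 0], [-0.011, 0.005, -0.048, -7, 0, 0], [-0.011, 0.0105, -0.047, 0, 0, 0], [-0.011, 0.0105, -0.047, 0, 0, 0]],
  ],
  fingers=-0.3,
)

```text
clock: 1.4
tcp_pos: [463.7, -167.7, 328.9]
eef_rot: [90.5, 90.0, -9.1]
contact_force: [1.0, -0.7, 0.6]
gripper_width: 0.507
```

Call:
step_arm(
  deltas=[
    [[0, 0, 0, 0, 0, 0], [0, 0, 0, 0, 0, 0]],
  ],
)

```text
clock: 1.65
tcp_pos: [463.3, -169.5, 328.3]
eef_rot: [-72.5, 90.0, -172.0]
contact_force: [-0.8, 0.6, -1.0]
gripper_width: 0.357
```

```bash
python3 - <<'E'
from h import *
s=observe();T=Tof(s);np.save("pics/T1.npy",T);print(s['clock'],np.round(T,3),s['gripper_width'])
p,d=capture("wrist");cv2.imwrite("pics/w1.png",p[:,:,::-1]);np.save("pics/w1.npy",d)
E
```

```text
1.65 [[-0.00000e+00  9.86000e-01 -1.65000e-01  4.63277e+02]
 [-0.00000e+00 -1.65000e-01 -9.86000e-01 -1.69477e+02]
 [-1.00000e+00 -0.00000e+00  0.00000e+00  3.28307e+02]
 [ 0.00000e+00  0.00000e+00  0.00000e+00  1.00000e+00]] 0.35691714659885504
```

View pics/w1.png

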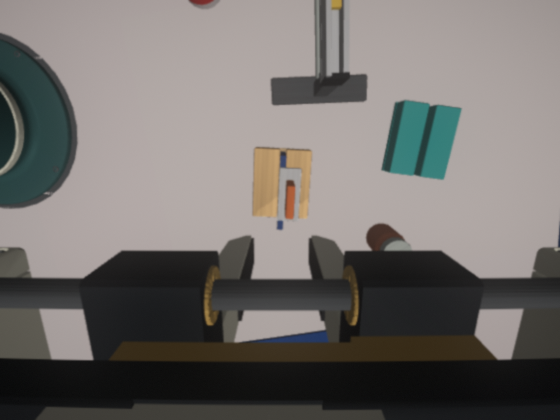

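```bash
python3 - <<'E'
from h import *
crop("pics/w1.png",240,135,90,100,6,"pics/w1c.png")
crop("pics/w1.png",290,0,90,120,5,"pics/w1r.png")
E
```

```text
(no output)
```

View pics/w1c.png

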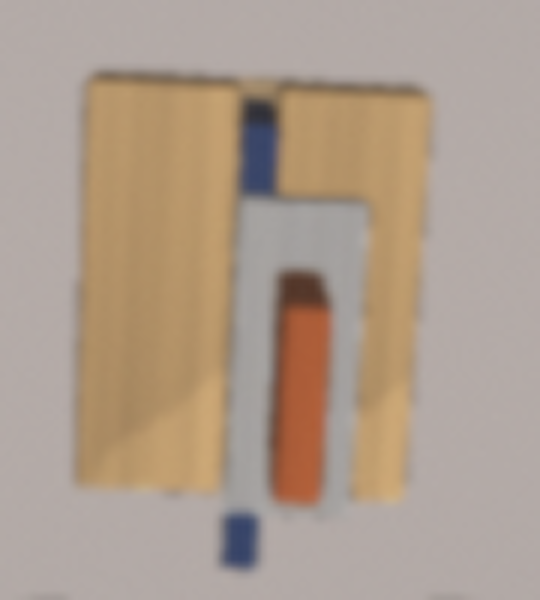

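View pics/w1r.png

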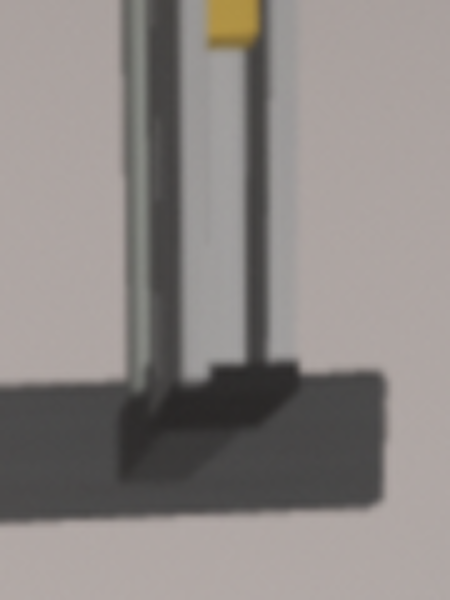

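```bash
python3 - <<'E'
from h import *
T=np.load("pics/T1.npy")
f=lambda u,v:(240+u/6,135+v/6)
ang=lambda a,b:np.degrees(np.arctan2(-(a-b)[0],(a-b)[1]))
c=[onz("wrist",f(*p),169,T) for p in[(283,303),(328,307),(320,503),(273,498)]]
print("tabtop",np.round(c,1),"mid",np.round(np.mean(c,0),1),"yaw",ang(c[0],c[3]),ang(c[1],c[2]))
b=[onz("wrist",f(*p),38,T) for p in[(92,82),(425,95),(405,497),(78,485)]]
print("blk",np.round(b,1),np.round(np.mean(b,0),1),ang(b[0],b[3]),ang(b[1],b[2]))
g=[onz("wrist",f(*p),124,T) for p in[(244,197),(368,205),(225,508)]]
print("bridge",np.round(g,1),ang(g[0],g[2]),np.linalg.norm(g[0]-g[1]),np.linalg.norm(g[0]-g[2]))
d=np.load("pics/w1.npy");print("depth tab",np.round(dep("wrist",f(300,400),d[202,290],T),1))
m=np.mean(c,0)
for n in("side","scene"):print(n,proj(n,m))
s=lambda u,v:(150+u/2.4,140+v/2.4); q=lambda u,v:(180+u/2.7,140+v/2.7)
print(np.round(tri(ray("side",s(425,43)),ray("scene",q(235,52)),ray("wrist",f(301,403),T))[0],1))
crop("pics/side0.png",290,140,70,90,6,"pics/sideS.png")
E
```

```text
tabtop [[ 473.9 -157.   169. ]
 [ 482.1 -159.1  169. ]
 [ 474.7 -196.8  169. ]
 [ 465.8 -194.3  169. ]] mid [ 474.1 -176.8  169. ] yaw -12.12181246168303 -11.170588310259802
blk [[ 433.8 -114.1   38. ]
 [ 517.7 -131.5   38. ]
 [ 497.2 -236.9   38. ]
 [ 410.1 -218.9   38. ]] [ 464.7 -175.3   38. ] -12.745156221483347 -11.005966340445463
bridge [[ 469.  -140.7  124. ]
 [ 494.7 -146.7  124. ]
 [ 453.6 -207.5  124. ]] -13.036246973731433 26.311814950425646 68.55784064689524
depth tab [ 474.1 -175.9  169.3]
side [325.29768294 157.74574408]
scene [266.10402802 160.35312088]
[ 471.7 -176.2  170.9]
```

View pics/sideS.png

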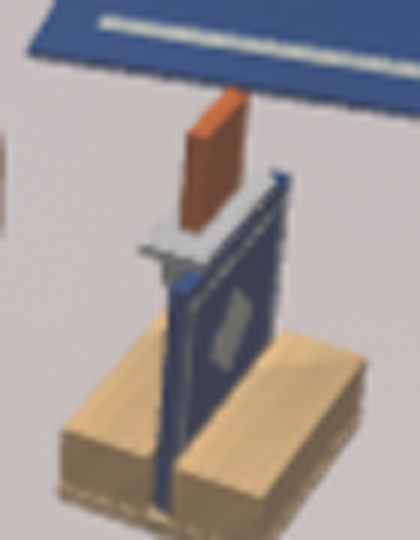

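```bash
python3 -c "
from plan import *
plan([552,110,350],-8,6,1)"
```

```text
[[[-0.0036, 0.0068, -0.0485, -1.57, 0.0, 0.04], [-0.0037, 0.0082, -0.0482, 0.0, 0.0, 0.0], [-0.0036, 0.0082, -0.0483, 0.0, 0.0, 0.0], [-0.0037, 0.0082, -0.0482, 0.0, 0.0, 0.0], [-0.0036, 0.0081, -0.0483, 0.0, 0.0, 0.0]]]
[[[-0.0036, 0.0082, -0.0482, 0.0, 0.0, 0.0]]]
end [552. 110. 350.]
```

Call:
step_arm(
  deltas=[
    [[-0.004, 0.007, -0.0485, -1.5, 0, 0], [-0.004, 0.008, -0.048, 0, 0, 0], [-0.004, 0.008, -0.048, 0, 0, 0], [-0.004, 0.008, -0.048, 0, 0, 0], [-0.004, 0.008, -0.048, 0, 0, 0]],
  ],
)

```text
clock: 2.33
tcp_pos: [537.3, 63.2, 348.4]
eef_rot: [-56.6, 90.0, -154.8]
contact_force: [0.8, -0.4, 0.7]
gripper_width: 0.35
```

Call:
step_arm(
  deltas=[
    [[-0.004, 0.008, -0.048, 0, 0, 0], [0, 0, 0, 0, 0, 0], [0, 0, 0, 0, 0, 0], [0, 0, 0, 0, 0, 0]],
  ],
)

```text
clock: 2.82
tcp_pos: [551.5, 108.0, 352.6]
eef_rot: [5.4, 90.0, -92.8]
contact_force: [-0.8, -0.1, 0.4]
gripper_width: 0.353
```

```bash
python3 - <<'E'
from h import *
s=observe();T=Tof(s);np.save("pics/T2.npy",T);print(s['clock'],np.round(T,3),s['gripper_width'],s['joint_vel'].max())
p,d=capture("wrist");cv2.imwrite("pics/w2.png",p[:,:,::-1]);np.save("pics/w2.npy",d)
E
```

```text
2.825 [[-0.00000e+00  9.90000e-01 -1.42000e-01  5.51478e+02]
 [-0.00000e+00 -1.42000e-01 -9.90000e-01  1.07970e+02]
 [-1.00000e+00  0.00000e+00  0.00000e+00  3.52620e+02]
 [ 0.00000e+00  0.00000e+00  0.00000e+00  1.00000e+00]] 0.35268617726865487 0.22419008867633422
```

View pics/w2.png

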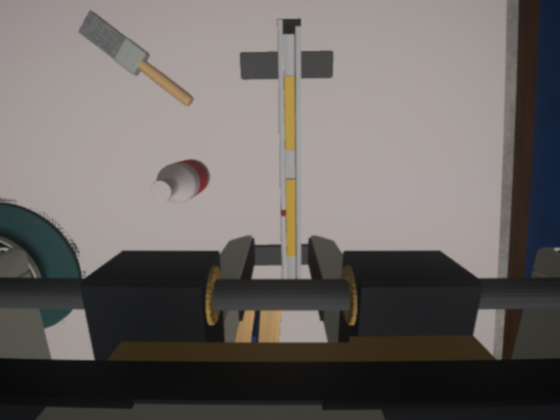

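```bash
python3 - <<'E'
from h import *
crop("pics/w2.png",255,10,70,130,4.6,"pics/w2a.png")
crop("pics/w2.png",255,140,70,110,5,"pics/w2b.png")
E
```

```text
(no output)
```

View pics/w2a.png

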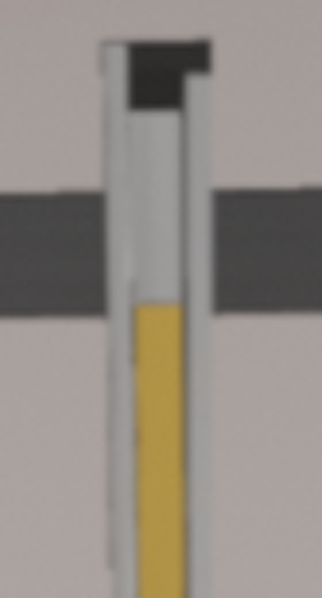

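View pics/w2b.png

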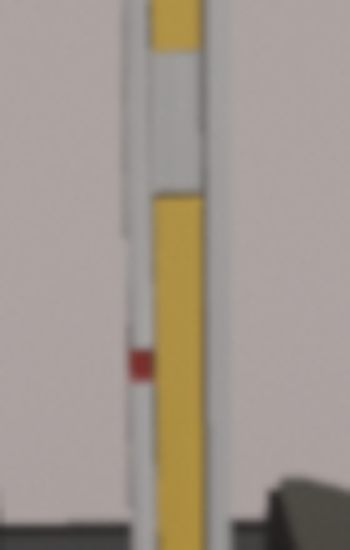

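```bash
python3 - <<'E'
from h import *
T=np.load("pics/T2.npy")
a=lambda u,v:(255+u/4.6,10+v/4.6); b=lambda u,v:(255+u/5,140+v/5)
ang=lambda a,b:np.degrees(np.arctan2(-(a-b)[0],(a-b)[1]))
W=lambda uv,z:onz("wrist",uv,z,T)
P=dict(lipL_far=(a(106,150),170),lipL_nr=(b(131,500),170),lipL_m=(b(130,366),170),lipR_far=(a(128,150),170),lipR_m=(b(154,366),170),outR_far=(a(211,150),160),outR_m=(b(231,366),160),
 outL_far=(a(184,150),160),outL_m=(b(205,366),160),sL_far=(a(134,400),154),sL_m=(b(157,366),154),sR_far=(a(183,400),154),sR_m=(b(203,366),154),gapN=(b(177,51),154),gapS=(b(178,194),154),end=(a(105,42),170),mark=(b(142,366),170))
w={k:W(*v) for k,v in P.items()}
for k,v in w.items():print(k,np.round(v,1))
for x,y in [("lipL_far","lipL_m"),("lipR_far","lipR_m"),("outR_far","outR_m"),("sL_far","sL_m"),("sR_far","sR_m")]:print(x,round(ang(w[x],w[y]),2))
# multi-view mark
s=lambda u,v:(150+u/2.4,140+v/2.4); g=lambda u,v:(180+u/2.7,140+v/2.7)
p=w["mark"];print("proj mark",proj("side",p),proj("scene",p))
print(tri(ray("side",s(257,189)),ray("wrist",P["mark"][0],T)))
d=np.load("pics/w2.npy")
for k in("mark","gapS"):
    u,v=np.round(P[k][0]).astype(int);print(k,np.round(dep("wrist",(u,v),d[v+(k=='gapS')*3,u],T),1))
# rail frame, yaw guess
for yaw in(-8,):
    R2=np.array([[np.cos(np.radians(yaw)),-np.sin(np.radians(yaw))],[np.sin(np.radians(yaw)),np.cos(np.radians(yaw))]])
    o=p[:2]-R2@[-10,-40]
    print("origin",o)
    for k,v in w.items():print(k,np.round(R2.T@(v[:2]-o),1))
crop("pics/side0.png",235,205,50,50,10,"pics/sideM.png")
E
```

```text
lipL_far [573.5 274.2 170. ]
lipL_nr [544.7  48.6 170. ]
lipL_m [549.5  83.5 170. ]
lipR_far [578.7 273.4 170. ]
lipR_m [555.4  82.6 170. ]
outR_far [599.1 273.4 160. ]
outR_m [574.6  77.2 160. ]
outL_far [592.6 274.3 160. ]
outL_m [568.   78.1 160. ]
sL_far [572.7 219.6 154. ]
sL_m [555.8  78.3 154. ]
sR_far [585.2 217.8 154. ]
sR_m [567.6  76.6 154. ]
gapN [571.7 157.1 154. ]
gapS [567.2 122.  154. ]
end [576.6 297.  170. ]
mark [552.4  83.1 170. ]
lipL_far -7.19
lipR_far -6.96
outR_far -7.13
sL_far -6.82
sR_far -7.08
proj mark [254.69786324 218.69302691] [289.8729607  211.45194774]
(array([550.46680828,  81.58004674, 168.56820919]), [2.2, 2.2])
mark [552.   83.8 171.7]
gapS [567.7 121.7 154.4]
origin [567.88550385 121.2733685 ]
lipL_far [-15.7 152.2]
lipL_nr [-12.8 -75.2]
lipL_m [-13. -40.]
lipR_far [-10.5 152.2]
lipR_m [ -7. -40.]
outR_far [  9.8 155. ]
outR_m [ 12.8 -42.7]
outL_far [  3.2 155. ]
outL_m [  6.2 -42.7]
sL_far [-8.9 98. ]
sL_m [ -6.  -44.3]
sR_far [ 3.7 98. ]
sR_m [  6.  -44.3]
gapN [-1.2 36. ]
gapS [-0.8  0.6]
end [-15.8 175.3]
mark [-10. -40.]
```

View pics/sideM.png

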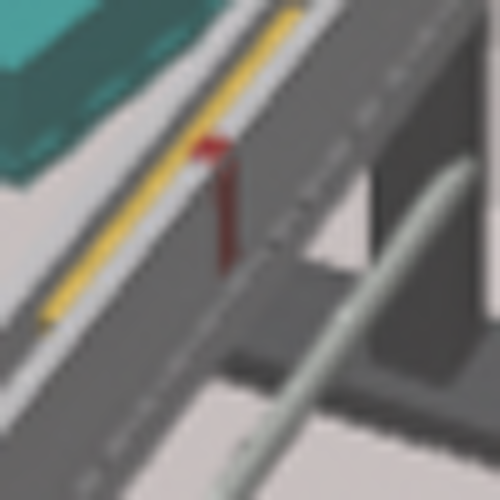

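```bash
python3 -c "
from plan import *
T=plan([473.8,-176.8,215],-11.8,7,1)
plan([473.8,-176.8,132],-11.8,4,1,T)"
```

```text
[[[0.0197, -0.0052, 0.0419, 3.65, -0.0, -0.02], [0.0197, -0.0026, 0.0421, 0.0, 0.0, 0.0], [0.0196, -0.0025, 0.0421, 0.0, 0.0, 0.0], [0.0197, -0.0025, 0.0421, 0.0, 0.0, 0.0], [0.0197, -0.0026, 0.0421, 0.0, 0.0, 0.0]]]
[[[0.0197, -0.0025, 0.0421, 0.0, 0.0, 0.0], [0.0196, -0.0026, 0.0421, 0.0, 0.0, 0.0]]]
end [ 473.8 -176.8  215. ]
[[[0.0208, 0.0, 0.0, 0.0, -0.0, 0.0], [0.0207, 0.0, 0.0, 0.0, 0.0, 0.0], [0.0208, 0.0, 0.0, 0.0, 0.0, 0.0], [0.0207, 0.0, 0.0, 0.0, 0.0, 0.0]]]
end [ 473.8 -176.8  132. ]
```

Call:
step_arm(
  deltas=[
    [[0.0195, -0.005, 0.042, 3.6, 0, 0], [0.0195, -0.0025, 0.042, 0, 0, 0], [0.0195, -0.0025, 0.042, 0, 0, 0], [0.0195, -0.0025, 0.042, 0, 0, 0], [0.0195, -0.0025, 0.042, 0, 0, 0]],
  ],
)

```text
clock: 3.5
tcp_pos: [496.1, -96.0, 254.7]
eef_rot: [81.2, 90.0, -20.5]
contact_force: [0.9, 0.8, 0.3]
gripper_width: 0.354
```

Call:
step_arm(
  deltas=[
    [[0.0195, -0.0025, 0.042, 0, 0, 0], [0.0195, -0.0025, 0.042, 0, 0, 0], [0, 0, 0, 0, 0, 0], [0, 0, 0, 0, 0, 0], [0, 0, 0, 0, 0, 0]],
  ],
)

```text
clock: 4.12
tcp_pos: [475.5, -174.8, 216.9]
eef_rot: [84.7, 89.9, -16.9]
contact_force: [0.1, 0.2, -0.7]
gripper_width: 0.351
```

```bash
python3 - <<'E'
from plan import *
s=observe();T=Tof(s);np.save("pics/T3.npy",T);print(s['clock'],np.round(T,3))
p,d=capture("wrist");cv2.imwrite("pics/w3.png",p[:,:,::-1]);np.save("pics/w3.npy",d)
print(proj("wrist",[473.8,-176.8,169],T))
crop("pics/w3.png",220,150,130,110,5,"pics/w3c.png")
plan([473.8,-176.8,132],-11.8,4,1)
E
```

```text
4.125 [[ 1.00000e-03  9.80000e-01 -2.01000e-01  4.75473e+02]
 [-0.00000e+00 -2.01000e-01 -9.80000e-01 -1.74762e+02]
 [-1.00000e+00  1.00000e-03  0.00000e+00  2.16858e+02]
 [ 0.00000e+00  0.00000e+00  0.00000e+00  1.00000e+00]]
[277.50721147 230.24457554]
[[[0.0212, -0.0003, 0.0006, 0.21, 0.01, -0.05], [0.0212, -0.0003, 0.0006, 0.0, 0.0, 0.0], [0.0212, -0.0003, 0.0006, 0.0, 0.0, 0.0], [0.0211, -0.0003, 0.0006, 0.0, 0.0, 0.0]]]
end [ 473.8 -176.8  132. ]
```

View pics/w3c.png

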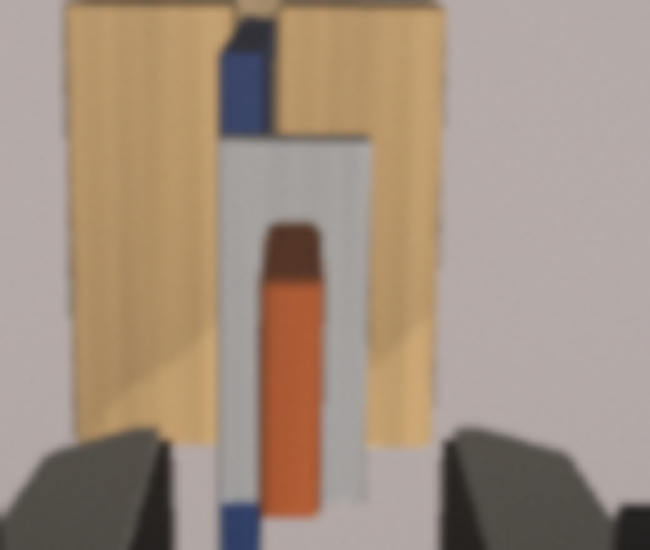

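Call:
step_arm(
  deltas=[
    [[0.021, 0, 0.0006, 0, 0, 0], [0.021, 0, 0.0006, 0, 0, 0], [0.021, -0.0004, 0.0006, 0, 0, 0], [0.021, -0.0004, 0.0004, 0, 0, 0], [0, 0, 0, 0, 0, 0]],
  ],
)

```text
clock: 4.8
tcp_pos: [473.2, -176.9, 130.0]
eef_rot: [-102.5, 89.8, 155.8]
contact_force: [0.2, -0.6, 0.3]
gripper_width: 0.346
```

Call:
step_arm(
  deltas=[
    [[0, 0, 0, 0, 0, 0], [0, 0, 0, 0, 0, 0], [0, 0, 0, 0, 0, 0], [0, 0, 0, 0, 0, 0]],
  ],
  fingers=-1,
  grip_force=35,
)

```text
clock: 5.3
tcp_pos: [473.7, -177.2, 132.9]
eef_rot: [-72.2, 90.0, -173.9]
contact_force: [-4.5, 1.7, 6.2]
gripper_width: 0.106
```

Call:
step_arm(
  deltas=[
    [[0, 0, 0, 0, 0, 0], [-0.01, 0, 0, 0, 0, 0], [-0.02, 0, 0, 0, 0, 0], [-0.025, 0, 0, 0, 0, 0], [-0.025, 0, 0, 0, 0, 0]],
  ],
)

```text
clock: 5.92
tcp_pos: [474.2, -177.3, 214.4]
eef_rot: [80.3, 89.9, -21.4]
contact_force: [0.4, -0.8, -3.6]
gripper_width: 0.102
```

Call:
step_arm(
  deltas=[
    [[-0.03, 0, 0, 0, 0, 0], [-0.04, 0, 0, 0, 0, 0], [-0.04, 0, 0, 0, 0, 0], [0, 0, 0, 0, 0, 0], [0, 0, 0, 0, 0, 0]],
  ],
)

```text
clock: 6.55
tcp_pos: [473.8, -177.2, 321.7]
eef_rot: [-104.8, 90.0, 153.6]
contact_force: [-0.3, -0.4, -4.1]
gripper_width: 0.105
```

```bash
python3 - <<'E'
from plan import *
F=[]
for i in range(1):
    s=observe();print(s['clock'],s['contact_force'],s['ft_torque'],s['gripper_width'])
T=Tof(s);print(np.round(T,4))
np.save("pics/T4.npy",T)
p,d=capture("wrist");cv2.imwrite("pics/w4.png",p[:,:,::-1])
p,d=capture("side");cv2.imwrite("pics/s4.png",p[:,:,::-1])
x=np.array([.9924,-.1227,0]);
T=plan([552.2,83.1,322],-7.05,8,1)
E
```

```text
6.55 [-0.31026083 -0.39229145 -4.06550517] [-0.10781516 -0.09784385 -0.01994969] 0.10455558150582378
[[-4.000000e-04  9.794000e-01 -2.018000e-01  4.738173e+02]
 [ 2.000000e-04 -2.018000e-01 -9.794000e-01 -1.771727e+02]
 [-1.000000e+00 -4.000000e-04 -1.000000e-04  3.216535e+02]
 [ 0.000000e+00  0.000000e+00  0.000000e+00  1.000000e+00]]
[[[-0.0001, 0.003, -0.0338, -4.59, -0.03, 0.1], [-0.0002, 0.0058, -0.0335, 0.0, 0.0, 0.0], [-0.0001, 0.0057, -0.0335, 0.0, 0.0, 0.0], [-0.0002, 0.0058, -0.0335, 0.0, 0.0, 0.0], [-0.0001, 0.0057, -0.0335, 0.0, 0.0, 0.0]]]
[[[-0.0002, 0.0058, -0.0335, 0.0, 0.0, 0.0], [-0.0001, 0.0057, -0.0334, 0.0, 0.0, 0.0], [-0.0002, 0.0058, -0.0335, 0.0, 0.0, 0.0]]]
end [552.2  83.1 322. ]
```

View pics/w4.png

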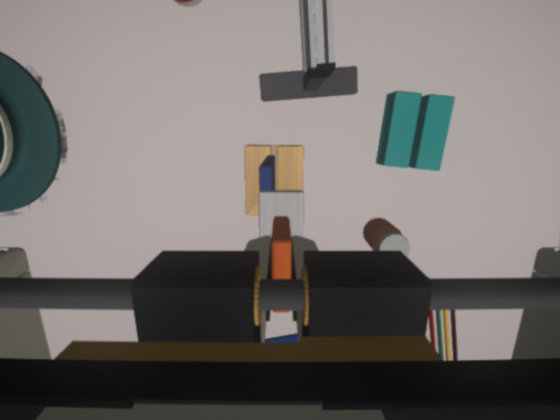

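View pics/s4.png

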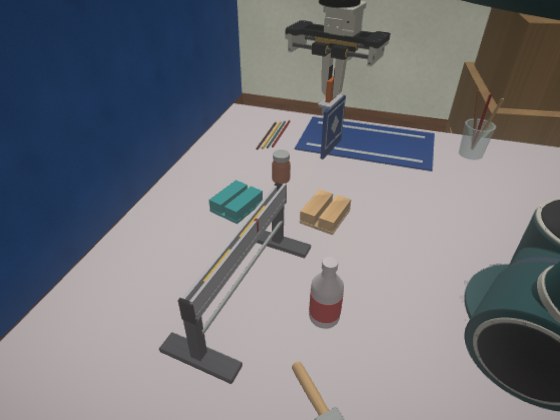

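```bash
python3 - <<'E'
from plan import *
crop("pics/w4.png",235,130,90,130,4.6,"pics/w4c.png")
E
```

```text
(no output)
```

View pics/w4c.png

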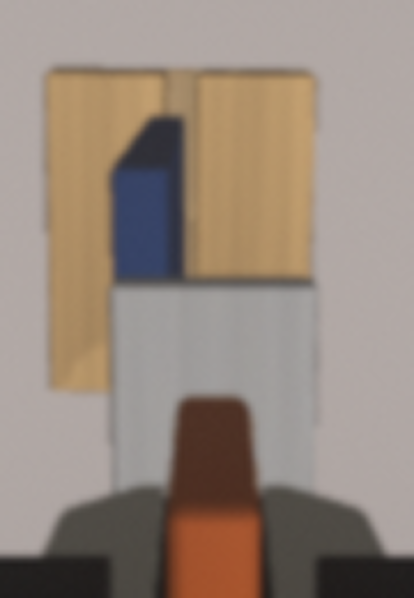

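```bash
python3 - <<'E'
from plan import *
c=calibration("wrist");M=c["tool_from_camera"]
def onx(uv,x):
    q=und("wrist",uv);r=M[:3,:3]@[q[0],q[1],1];o=M[:3,3];return o+r*(x-o[0])/r[0]
f=lambda u,v:(235+u/4.6,130+v/4.6)
for p,x in [((112,283),8),((315,283),8),((113,500),8),((314,490),8),((168,515),-37),((262,515),-37),((113,168),14),((168,168),14)]:print(p,np.round(onx(f(*p),x),2))
E
```

```text
(112, 283) [  8.   -11.75 -35.51]
(315, 283) [  8.    15.09 -35.51]
(113, 500) [  8.   -12.16  -5.15]
(314, 490) [ 8.   15.5  -6.61]
(168, 515) [-37.    -3.05 -19.77]
(262, 515) [-37.     6.59 -19.77]
(113, 168) [ 14.   -11.8  -50.04]
(168, 168) [ 14.    -4.43 -50.04]
```

```bash
python3 - <<'E'
from plan import *
T=plan([550.6,83.3,322],-7.05,8,1)
E
```

```text
[[[-0.0001, 0.0028, -0.0338, -4.59, -0.03, 0.1], [-0.0002, 0.0056, -0.0335, 0.0, 0.0, 0.0], [-0.0001, 0.0055, -0.0335, 0.0, 0.0, 0.0], [-0.0002, 0.0056, -0.0335, 0.0, 0.0, 0.0], [-0.0001, 0.0055, -0.0335, 0.0, 0.0, 0.0]]]
[[[-0.0002, 0.0056, -0.0334, 0.0, 0.0, 0.0], [-0.0001, 0.0055, -0.0335, 0.0, 0.0, 0.0], [-0.0002, 0.0056, -0.0335, 0.0, 0.0, 0.0]]]
end [550.6  83.3 322. ]
```

Call:
step_arm(
  deltas=[
    [[0, 0.003, -0.034, -4.6, 0, 0], [0, 0.0055, -0.0335, 0, 0, 0], [0, 0.0055, -0.0335, 0, 0, 0], [0, 0.0055, -0.0335, 0, 0, 0], [0, 0.0055, -0.0335, 0, 0, 0]],
  ],
)

```text
clock: 7.28
tcp_pos: [522.0, -13.1, 321.0]
eef_rot: [-86.9, 89.9, 176.1]
contact_force: [-0.1, 0.5, -3.3]
gripper_width: 0.103
```

Call:
step_arm(
  deltas=[
    [[0, 0.0055, -0.0335, 0, 0, 0], [0, 0.0055, -0.0335, 0, 0, 0], [0, 0.0055, -0.0335, 0, 0, 0], [0, 0, 0, 0, 0, 0], [0, 0, 0, 0, 0, 0]],
  ],
)

```text
clock: 7.9
tcp_pos: [550.5, 83.3, 321.3]
eef_rot: [-67.4, 89.9, -164.4]
contact_force: [-0.5, -0.7, -3.6]
gripper_width: 0.108
```

```bash
python3 - <<'E'
from plan import *
s=observe();print(s['clock'],s['contact_force'],s['gripper_width'])
T=Tof(s);print(np.round(T,4))
np.save("pics/T5.npy",T)
for n in("wrist","side"):
    p,d=capture(n);cv2.imwrite(f"pics/{n}5.png",p[:,:,::-1])
crop("pics/wrist5.png",230,0,110,260,2.3,"pics/w5c.png")
crop("pics/side5.png",180,60,160,160,3.7,"pics/s5c.png")
plan([550.6,83.3,222],-7.05,5,1)
E
```

```text
7.9 [-0.50499125 -0.71027872 -3.58445255] 0.10766405900029333
[[-1.300000e-03  9.925000e-01 -1.224000e-01  5.504872e+02]
 [-4.000000e-04 -1.224000e-01 -9.925000e-01  8.325730e+01]
 [-1.000000e+00 -1.200000e-03  5.000000e-04  3.213095e+02]
 [ 0.000000e+00  0.000000e+00  0.000000e+00  1.000000e+00]]
[[[0.02, 0.0, -0.0001, -0.04, 0.01, 0.02], [0.0199, 0.0, -0.0001, 0.0, 0.0, 0.0], [0.02, 0.0, -0.0001, 0.0, 0.0, 0.0], [0.02, 0.0, -0.0001, 0.0, 0.0, 0.0], [0.0199, 0.0, -0.0001, 0.0, 0.0, 0.0]]]
end [550.6  83.3 222. ]
```

View pics/w5c.png

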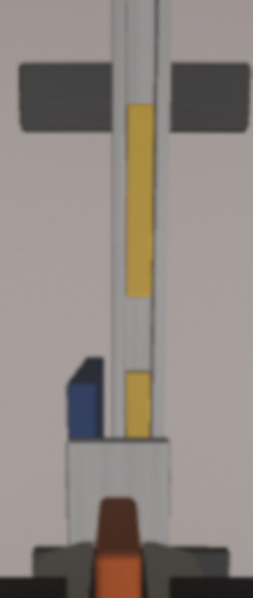

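View pics/s5c.png

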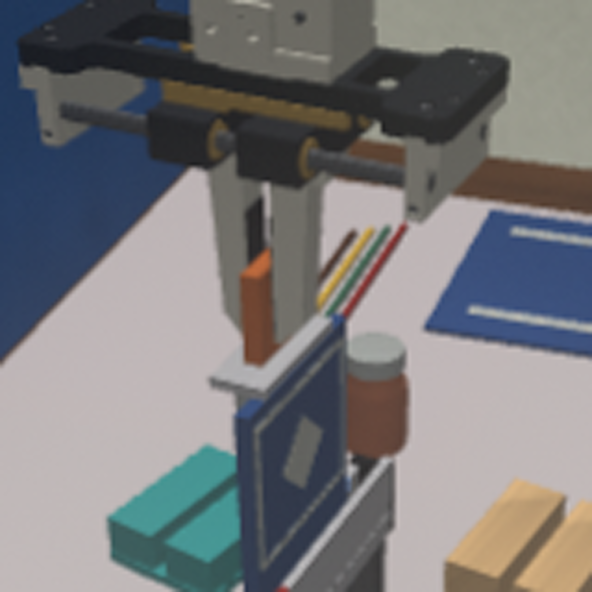

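Call:
step_arm(
  deltas=[
    [[0.02, 0, 0, 0, 0, 0], [0.02, 0, 0, 0, 0, 0], [0.02, 0, 0, 0, 0, 0], [0.02, 0, 0, 0, 0, 0], [0.008, 0, 0, 0, 0, 0]],
  ],
)

```text
clock: 8.62
tcp_pos: [550.3, 83.4, 232.3]
eef_rot: [-75.9, 89.9, -173.0]
contact_force: [-0.5, 0.5, -2.7]
gripper_width: 0.108
```

Call:
step_arm(
  deltas=[
    [[0.003, 0, 0, 0, 0, 0], [0, 0, 0, 0, 0, 0], [0, 0, 0, 0, 0, 0]],
  ],
)

```text
clock: 9.0
tcp_pos: [550.9, 83.5, 231.8]
eef_rot: [103.7, 89.9, 6.6]
contact_force: [-0.5, 0.1, -3.1]
gripper_width: 0.104
```

```bash
python3 - <<'E'
from plan import *
s=observe();print(s['clock'],s['contact_force'],s['ft_torque'],s['gripper_width'])
T=Tof(s);print(np.round(T,4))
np.save("pics/T6.npy",T)
for n in("wrist","side","scene"):
    p,d=capture(n);cv2.imwrite(f"pics/{n}6.png",p[:,:,::-1])
crop("pics/wrist6.png",225,100,120,160,3.7,"pics/w6c.png")
crop("pics/side6.png",205,130,120,130,4.6,"pics/s6c.png")
crop("pics/scene6.png",240,150,110,110,5,"pics/c6c.png")
E
```

```text
9.0 [-0.5472087   0.05587392 -3.09947524] [-0.06554178 -0.12772467 -0.01523945] 0.10398136167332957
[[ 1.000000e-03  9.924000e-01 -1.227000e-01  5.509459e+02]
 [ 1.000000e-04 -1.227000e-01 -9.924000e-01  8.349580e+01]
 [-1.000000e+00  1.000000e-03 -2.000000e-04  2.318405e+02]
 [ 0.000000e+00  0.000000e+00  0.000000e+00  1.000000e+00]]
```

View pics/w6c.png

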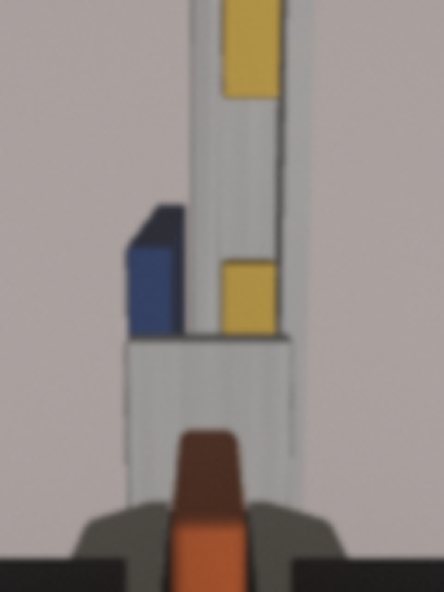

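View pics/s6c.png

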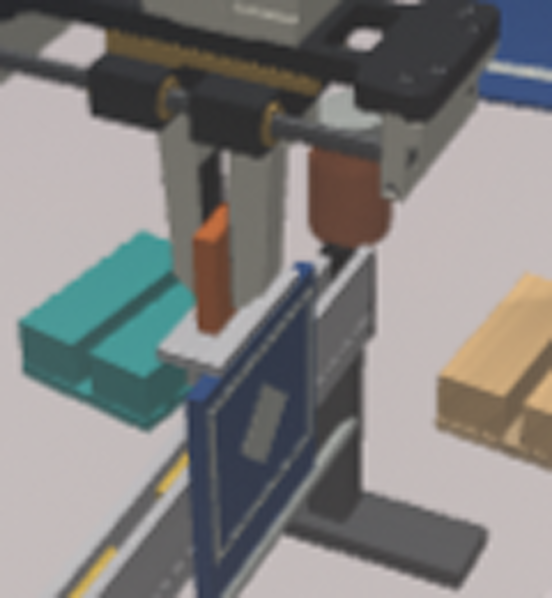

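View pics/c6c.png

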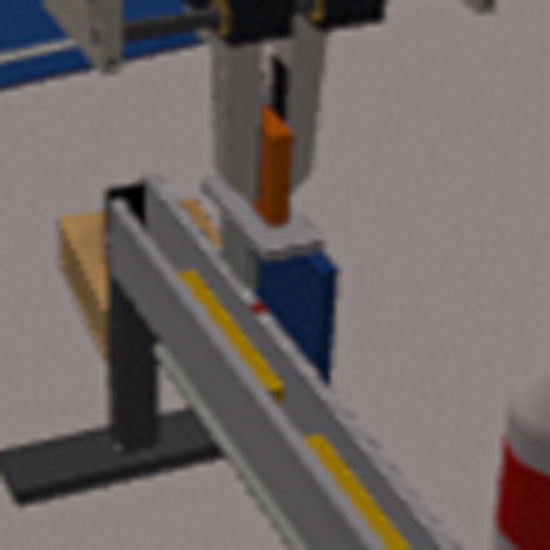

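```bash
python3 - <<'E'
from plan import *
c=calibration("wrist");M=c["tool_from_camera"]
def onx(uv,x):
    q=und("wrist",uv);r=M[:3,:3]@[q[0],q[1],1];o=M[:3,3];return o+r*(x-o[0])/r[0]
f=lambda u,v:(225+u/3.7,100+v/3.7)
for n,p,x in [("brL",(128,338),9),("brR",(290,338),9),("stripL",(222,320),77.8),("stripR",(277,320),77.8),("lipL",(191,100),61.8),("lipR",(219,100),61.8),("lipL",(192,300),61.8),("owL",(282,100),71.8),("owR",(311,100),71.8),("panL",(128,248),15),("panR",(173,248),15),("panBotR",(185,206),15+110),("panBotL",(158,206),125),("gapS",(250,261),77.8),("gapN",(250,97),77.8)]:print(n,np.round(onx(f(*p),x),2))
E
```

```text
brL [  9.   -11.59 -35.31]
brR [  9.    15.19 -35.32]
stripL [ 77.8    4.89 -26.7 ]
stripR [ 77.8   17.51 -26.7 ]
lipL [ 61.8   -1.81 -74.9 ]
lipR [ 61.8    3.91 -74.9 ]
lipL [ 61.8   -1.74 -33.72]
owL [ 71.8   17.46 -75.21]
owR [ 71.8   23.65 -75.22]
panL [ 15.   -11.77 -49.52]
panR [ 15.    -4.23 -49.51]
panBotR [125.    -4.43 -49.51]
panBotL [125.   -11.64 -49.51]
gapS [ 77.8   11.19 -40.21]
gapN [ 77.8   10.85 -76.02]
```

Call:
step_arm(
  deltas=[
    [[0.01, -0.0006, 0, 0, 0, 0], [0.01, 0, 0, 0, 0, 0], [0.008, 0, 0, 0, 0, 0], [0.003, 0, 0, 0, 0, 0], [0, 0, 0, 0, 0, 0]],
  ],
)

```text
clock: 9.78
tcp_pos: [550.1, 83.5, 200.0]
eef_rot: [-85.3, 90.0, 177.6]
contact_force: [0.1, 0.1, -4.3]
gripper_width: 0.105
```

Call:
step_arm(
  deltas=[
    [[0.001, 0, 0, 0, 0, 0], [0.001, 0, 0, 0, 0, 0]],
  ],
)

```text
clock: 10.02
tcp_pos: [550.2, 83.5, 198.4]
eef_rot: [105.8, 90.0, 8.7]
contact_force: [-0.1, 0.0, -3.4]
gripper_width: 0.107
```

Call:
step_arm(
  deltas=[
    [[0.001, 0, 0, 0, 0, 0], [0.001, 0, 0, 0, 0, 0]],
  ],
)

```text
clock: 10.28
tcp_pos: [550.1, 83.5, 196.1]
eef_rot: [104.0, 90.0, 7.0]
contact_force: [0.3, -0.5, -3.3]
gripper_width: 0.106
```

Call:
step_arm(
  deltas=[
    [[0.0005, 0, 0, 0, 0, 0], [0.0005, 0, 0, 0, 0, 0]],
  ],
)

```text
clock: 10.52
tcp_pos: [550.1, 83.5, 195.1]
eef_rot: [8.2, 90.0, -88.9]
contact_force: [-0.5, 0.2, -4.0]
gripper_width: 0.105
```

Call:
step_arm(
  deltas=[
    [[0.0005, 0, 0, 0, 0, 0], [0.0005, 0, 0, 0, 0, 0]],
  ],
)

```text
clock: 10.78
tcp_pos: [550.2, 83.5, 194.4]
eef_rot: [95.4, 90.0, -1.6]
contact_force: [-0.8, 0.5, -1.3]
gripper_width: 0.107
```

Call:
step_arm(
  deltas=[
    [[0.0005, 0, 0, 0, 0, 0], [0.0005, 0, 0, 0, 0, 0]],
  ],
)

```text
clock: 11.02
tcp_pos: [550.2, 83.5, 193.3]
eef_rot: [102.6, 90.0, 5.6]
contact_force: [-1.4, 0.0, 0.5]
gripper_width: 0.105
```

Call:
step_arm(
  deltas=[
    [[0.0006, 0, 0, 0, 0, 0], [0, 0, 0, 0, 0, 0]],
  ],
)

```text
clock: 11.28
tcp_pos: [550.2, 83.5, 192.6]
eef_rot: [96.9, 90.0, -0.1]
contact_force: [-1.1, 1.0, 0.6]
gripper_width: 0.105
```

Call:
step_arm(
  deltas=[
    [[0, 0, -0.002, 0, 0, 0], [0, 0, -0.003, 0, 0, 0], [0, 0, -0.003, 0, 0, 0]],
  ],
)

```text
clock: 11.65
tcp_pos: [551.2, 91.6, 192.6]
eef_rot: [41.4, 90.0, -55.7]
contact_force: [-0.3, -3.0, -0.0]
gripper_width: 0.105
```

Call:
step_arm(
  deltas=[
    [[0, 0, -0.003, 0, 0, 0], [0, 0, -0.003, 0, 0, 0], [0, 0, -0.003, 0, 0, 0], [0, 0, -0.003, 0, 0, 0]],
  ],
)

```text
clock: 12.15
tcp_pos: [552.6, 103.6, 192.5]
eef_rot: [-35.7, 90.0, -132.7]
contact_force: [1.1, -2.9, 1.5]
gripper_width: 0.107
```

Pressed about 4 N, with sliding drag of about 3 N and no lateral jam. I'll carry on.

Call:
step_arm(
  deltas=[
    [[0, 0, -0.003, 0, 0, 0], [0, 0, -0.003, 0, 0, 0], [0, 0, -0.003, 0, 0, 0], [0, 0, -0.003, 0, 0, 0]],
  ],
)

```text
clock: 12.65
tcp_pos: [554.1, 115.5, 192.6]
eef_rot: [131.1, 90.0, 34.1]
contact_force: [-0.4, -2.8, -0.1]
gripper_width: 0.103
```

Call:
step_arm(
  deltas=[
    [[0, 0, -0.003, 0, 0, 0], [0, 0, -0.003, 0, 0, 0], [0, 0, -0.003, 0, 0, 0], [0, 0, -0.003, 0, 0, 0]],
  ],
)

```text
clock: 13.15
tcp_pos: [555.5, 127.4, 192.5]
eef_rot: [-84.0, 90.0, 179.0]
contact_force: [-0.5, -2.2, 0.1]
gripper_width: 0.105
```

Call:
step_arm(
  deltas=[
    [[0, 0, -0.002, 0, 0, 0], [0, 0, -0.002, 0, 0, 0]],
  ],
)

```text
clock: 13.4
tcp_pos: [556.0, 131.3, 192.6]
eef_rot: [130.4, 90.0, 33.3]
contact_force: [0.2, -3.2, 1.0]
gripper_width: 0.105
```

Call:
step_arm(
  deltas=[
    [[0, 0, -0.002, 0, 0, 0], [0, 0, -0.002, 0, 0, 0]],
  ],
)

```text
clock: 13.65
tcp_pos: [556.5, 135.2, 192.5]
eef_rot: [-61.6, 90.0, -158.6]
contact_force: [-1.1, -3.3, 1.0]
gripper_width: 0.106
```

Call:
step_arm(
  deltas=[
    [[0, 0, -0.001, 0, 0, 0], [0, 0, -0.001, 0, 0, 0]],
  ],
)

```text
clock: 13.9
tcp_pos: [556.7, 137.2, 192.5]
eef_rot: [-80.7, 90.0, -177.7]
contact_force: [0.0, -2.9, 0.5]
gripper_width: 0.105
```

Call:
step_arm(
  deltas=[
    [[0, 0, -0.001, 0, 0, 0], [0, 0, -0.001, 0, 0, 0]],
  ],
)

```text
clock: 14.15
tcp_pos: [556.8, 139.4, 192.1]
eef_rot: [-120.6, 90.0, 142.3]
contact_force: [0.6, -0.3, -3.3]
gripper_width: 0.101
```

Call:
step_arm(
  deltas=[
    [[0, 0, -0.001, 0, 0, 0], [0, 0, -0.001, 0, 0, 0]],
  ],
)

```text
clock: 14.4
tcp_pos: [557.2, 141.3, 192.4]
eef_rot: [-99.3, 90.0, 163.6]
contact_force: [-0.4, 0.3, -3.5]
gripper_width: 0.106
```

Call:
step_arm(
  deltas=[
    [[0.0015, 0, 0, 0, 0, 0], [0.0015, 0, 0, 0, 0, 0]],
  ],
)

```text
clock: 14.65
tcp_pos: [557.2, 141.1, 189.4]
eef_rot: [-92.0, 90.0, 170.9]
contact_force: [-0.7, -0.8, -4.0]
gripper_width: 0.104
```

Call:
step_arm(
  deltas=[
    [[0.001, 0, 0, 0, 0, 0], [0.001, 0, 0, 0, 0, 0]],
  ],
)

```text
clock: 14.9
tcp_pos: [557.2, 141.1, 187.5]
eef_rot: [-148.8, 90.0, 114.1]
contact_force: [0.6, 0.5, -4.2]
gripper_width: 0.107
```

Call:
step_arm(
  deltas=[
    [[0.001, 0, 0, 0, 0, 0], [0.001, 0, 0, 0, 0, 0]],
  ],
)

```text
clock: 15.15
tcp_pos: [557.3, 141.1, 185.5]
eef_rot: [109.7, 90.0, 12.6]
contact_force: [0.2, -1.3, -3.4]
gripper_width: 0.104
```

Call:
step_arm(
  deltas=[
    [[0.0005, 0, 0, 0, 0, 0], [0.0005, 0, 0, 0, 0, 0]],
  ],
)

```text
clock: 15.4
tcp_pos: [557.2, 141.1, 185.0]
eef_rot: [118.9, 90.0, 21.9]
contact_force: [-3.3, -0.9, 4.3]
gripper_width: 0.104
```

Call:
step_arm(
  deltas=[
    [[0.0004, 0, 0, 0, 0, 0], [0, 0, 0, 0, 0, 0]],
  ],
)

```text
clock: 15.65
tcp_pos: [557.2, 141.1, 185.0]
eef_rot: [108.1, 90.0, 11.0]
contact_force: [-4.5, -0.1, 5.4]
gripper_width: 0.108
```

```bash
python3 - <<'E'
from plan import *
for n in("side","scene"):
    p,d=capture(n);cv2.imwrite(f"pics/{n}7.png",p[:,:,::-1])
a=cv2.imread("pics/side7.png")[140:270,190:310];b=cv2.imread("pics/scene7.png")[160:280,240:350]
z=lambda q:cv2.resize(q,(390,430),interpolation=cv2.INTER_CUBIC)
cv2.imwrite("pics/c7.png",np.hstack([z(a),z(b)]))
E
```

```text
(no output)
```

View pics/c7.png

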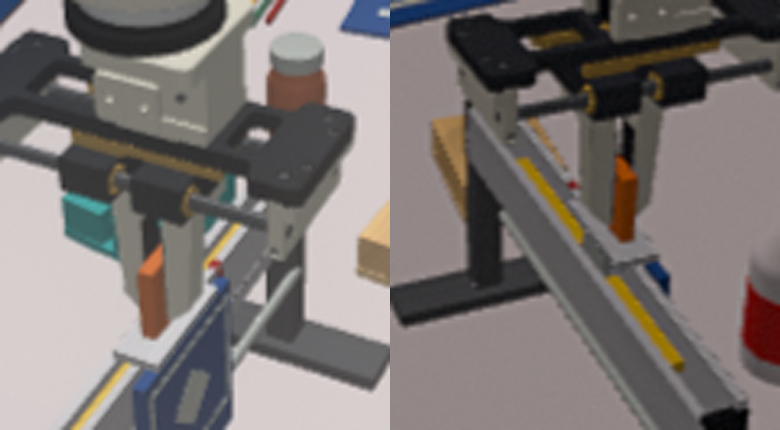

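Call:
step_arm(
  deltas=[
    [[-0.0004, 0, 0, 0, 0, 0], [0, 0, 0, 0, 0, 0], [0, 0, 0, 0, 0, 0], [0, 0, 0, 0, 0, 0]],
  ],
  fingers=-0.3,
)

```text
clock: 16.25
tcp_pos: [557.2, 141.1, 184.5]
eef_rot: [-95.2, 90.0, 167.7]
contact_force: [-0.8, -0.5, -0.2]
gripper_width: 0.345
```

Call:
step_arm(
  deltas=[
    [[-0.005, 0, 0, 0, 0, 0], [-0.015, 0, 0, 0, 0, 0], [-0.02, 0, 0, 0, 0, 0], [-0.03, 0, 0, 0, 0, 0], [-0.03, 0, 0, 0, 0, 0]],
  ],
)

```text
clock: 16.88
tcp_pos: [557.2, 141.1, 287.1]
eef_rot: [109.0, 89.9, 12.0]
contact_force: [0.4, -0.2, 0.1]
gripper_width: 0.35
```

Call:
step_arm(
  deltas=[
    [[-0.04, 0, 0, 0, 0, 0], [0, 0, 0, 0, 0, 0], [0, 0, 0, 0, 0, 0]],
  ],
)

```text
clock: 17.25
tcp_pos: [557.2, 141.1, 324.8]
eef_rot: [113.2, 90.0, 16.2]
contact_force: [-0.2, -0.9, 0.1]
gripper_width: 0.35
```

```bash
python3 - <<'E'
from plan import *
s=observe();print(s['clock'],s['contact_force'],s['tcp_pos']);T=Tof(s)
for n in("side","scene","wrist"):
    p,d=capture(n);cv2.imwrite(f"pics/{n}8.png",p[:,:,::-1]);np.save(f"pics/{n}8.npy",d)
a=cv2.imread("pics/side8.png")[150:280,180:310];b=cv2.imread("pics/scene8.png")[160:280,240:350]
z=lambda q:cv2.resize(q,(390,430),interpolation=cv2.INTER_CUBIC)
cv2.imwrite("pics/c8.png",np.hstack([z(a),z(b)]))
E
```

```text
17.25 [-0.24309411 -0.90446444  0.05073477] [557.18254576 141.08406643 324.8413903 ]
```

View pics/c8.png

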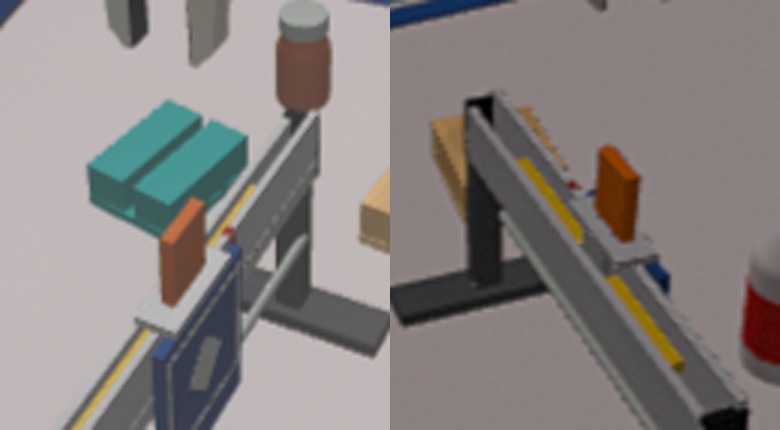

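View pics/wrist8.png

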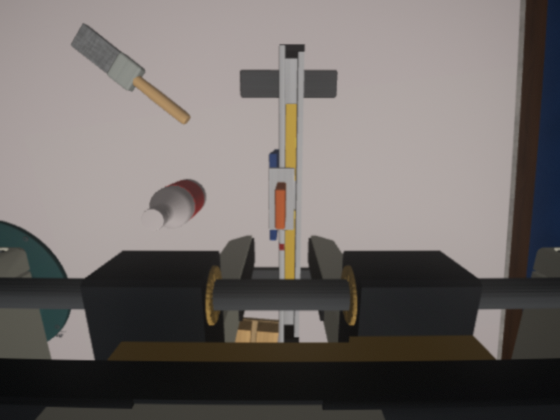

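```bash
python3 - <<'E'
from plan import *
s=observe();T=Tof(s);d=np.load("pics/wrist8.npy")
for uv in [(281,205),(282,200),(282,176),(291,240),(282,220)]:print(uv,np.round(dep("wrist",uv,d[uv[1],uv[0]],T),1))
print(hand_in())
E
```

```text
(281, 205) [558.9 145.4 220.4]
(282, 200) [560.5 150.3 221.2]
(282, 176) [562.6 166.8 175.4]
(291, 240) [563.7  84.9 154.7]
(282, 220) [558.1 130.9 221.7]
the job is handed in; nothing more can be done
None
```

The sign is hanging on the rail with its hook in the gap of the yellow strip and its bridge on the lip. The job was handed in at about 17.4 s of the 61 s allowed; no verdict was reported.

- **Lift and placing:** I gripped the sign by its orange tab, lifted it straight out of the wooden block and took its hook over the lip at the red mark. It touched the strip with the TCP (tool point) at about 194.5 mm.
- **Slide:** I pressed with about 4 N and slid it to +y. After about 56 mm both the drag and the upward force vanished, close to the 58 mm I had measured to the gap centre by camera. I went 2 mm further to centre the hook.
- **Seating:** It stopped hard on the lip with the TCP at 185.0 mm, 9.5 mm below first strip contact. The highest bearing force I read was about 9 N, against the 40 N limit.
- **Last checks:** With the gripper clear, the tab top is at 221 mm and the bridge top at 175.4 mm, against 221 and 176 expected when seated. The sign stands straight, and the force on the tool is about zero. I kept clear of the bottle, jar, brush and turquoise block, and they look undisturbed.
- **One disagreement:** The wrist camera read about 1.7 mm too far across the jaws. The gripped tab showed this, and I corrected for it before lowering the sign over the lip.

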